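# Shim the rocking rotary table level with a wedge

### The job

The small rotary table rocks because its front left foot is too short. Without picking anything up, push the loose wedge along the bench, thin end first, under that foot until the table stands level and the wedge sits tight; then press down on the table's corner directly above that foot to prove that it no longer rocks, and let go. Leave the jar, the tape roll and the screwdriver where they are.

Things in the scene. Friction and masses are not known exactly. Their poses are not given: they have to be found in the camera images.
- wedge_shim: loose plain metal wedge, 90 mm long, 50 wide, 0.12 kg. Origin: centre of its underside; x runs to the thin end (2 mm thick, at x = +45 mm), the upright flat back face (18 mm high) is at x = -45; the top slopes evenly. It starts in front of the short foot, thin end 15 to 40 mm short of its centre and towards it, up to 20 mm to the side and turned up to 0.2 rad against the table.
- foot_cups: two steel cups (38 mm across, 7 mm high) fixed to the bench at (-68,-62) and (68,62) mm, in which two feet of the rotary table stand, so that it cannot slide but rocks about the diagonal through them. Origin: on the bench under the table's centre; x runs from its front to its rear, y to its left. Carries the table, whose short foot is at (-68, 62) mm.
- rotary_table (a joint): rocking angle of the table, rad: 0 = level (hard stop: the rear right foot stands on the bench), 0.098 = short front left foot down on the bench. Its own weight (a few N at that foot) holds it down there. Pushing the wedge takes 5 to 15 N (most as it enters) until the table is level, then it jams and the force rises past 20 N; friction keeps the wedge in when let go.
- short_foot (a point): lowest point of the short front left foot, a rubber dome of 18 mm radius. 9 mm above the bench when the table is level, on the bench at the start. When level, the wedge's origin is about 7 mm in front of this point.
- corner_top (a point): point on the top face of the base plate, directly above the short foot, where the corner is to be pressed; 38 mm above the bench when level (about 29 mm at the start). A flat stud nut, 3 mm high and 13 mm across, sits there; the plate's edges are 17 mm away.
- jar_beads: small white jar with screw lid, 47 mm across, 45 mm high, standing in front of the table's right half; leave alone. Origin: centre of its underside.
- tape_white: roll of white tape, 52 mm across, 18 mm high, lying left of the table; leave alone. Origin: centre of its underside.
- driver_red: thin screwdriver with a red handle, 138 mm long (its y axis), 13 mm high, lying on the bench to the left of the wedge; leave alone. Origin: centre of its underside.
- platen (a point): centre of the top of the round metal platen (100 mm across, top 52 mm above the bench) on the table's grey base plate, which is 170 mm (x) by 158 mm (y), underside 24 mm and top 38 mm above the bench when level. A white control housing (top 68 mm high) runs along the rear edge.
Things that resemble listed ones, but are neither listed nor needed, are in the scene too. There is more than one size of the wedge_shim; the job needs the largest.

How it is judged:
By the outcome, as a careful person would: the job done as asked, in the order asked, and still so for the second after the job is handed in, with the robot touching nothing.
It also fails if it takes over 48 s, if anything falls off the work surface, if the arm or the gripper's body presses on something with over 40 N, if the wrist force passes 120 N, or if a joint passes its speed limit or range.

### The arm

A 7-joint arm with a two-finger parallel gripper is mounted at the origin on a cart in front of the work surface, level with it; the furniture and walls round the work are solid. World frame = base frame: x ahead of the robot, y to its left, z up, the work surface at z = 0. Lengths are in m, angles in rad, forces in N, time in s.
With the tool pointing down it reaches from about 0.4 to 0.85 m from the base axis. Payload 10.4 kg.
Tool frame: the origin (TCP) lies midway between the tips of the shut fingers; the grasp point (between the pads) lies 19 mm behind it (manip.hold_point_z is the distance from the TCP to the grasp point, in m); z points along the fingers, y is the line along which they close (so a half turn about z gives the same grasp; the last joint's range is limited). The gripper opens to 85 mm and grips with 20 to 120 N. Pads are 22 mm wide; open, the fingers measure 114 mm over their backs; the gripper's body (76 mm by 85 mm) begins 54 mm behind the grasp point. The pads swing forward as they close: fully open they stand 13 mm farther back than shut.
Start: joints at [-1.138, 0.332, -0.065, 1.46, 0.022, 1.35, -0.088], TCP at [0.275, 0.561, 0.231] pointing down, gripper open.
Joint ranges: [-2.6, 2.6], [-0.5, 2.12], [-1.47, 1.34], [0.16, 2.42], [-1.27, 4.41], [0.06, 2.06], [-2.6, 2.6]. Speed limits (rad/s): [2.22, 2.22, 2.79, 2.79, 3.14, 3.14, 3.14].

### API

Orientations are given as a unit quaternion [x, y, z, w].
In Python, from workcell import manip, eyes, job gives the robot as it stands.
- The arm moves only by the shell command python3 -m crank 'ROWS' [FORCE]. ROWS is JSON, a list that holds one entry, the list of rows, each a list of 7 numbers: the finger opening in cm, from 0 to 8.54, then the shift along the world's x, y, z in cm, then the turn, a rotation vector about the world's x, y, z in degrees. In form: [[[hand, x, y, z, ax, ay, az], ...]]. A call has 1 to 20 rows; each row shifts and turns the commanded pose from where the row before left it; what a row does not reach is not made up. A row lasts 1/8 s, in which the tool goes at most 62.5 mm and 10.7 degrees, less where a joint would pass 70% of its speed; a pose out of reach is approached as far as the arm can. A call with a gripper value outside its range is refused whole. The fingers move at their own pace and stop on an object; FORCE is the grip in N (left out, the last holds). Time passes only in rows, so rows that do not move let the fingers close. It gives the time, the measured TCP pose, the force, the opening and the grip force at its end, in the units of the state.
- manip.get_obs(): the state, without advancing time (a new reading comes with each control period).
- eyes.camera(name): name is "scene" or "top" or "wrist"; returns (picture, depth): 420x560x3 uint8, red, green, blue; 420x560 float32, m along the optical axis (not along the pixel's ray), 0 where there is no reading.
- eyes.camera_params(name): a dict with "fx", "fy", "cx", "cy" (pixels), "world_from_camera" (4x4, takes a point from camera to world coordinates); the wrist camera has in their place "hand_eye" (4x4, takes a point from camera to tool coordinates, whose origin is the TCP and whose axes are the flange's). Camera axes: x right, y down, z forward; pixel columns grow to the right and rows downward; lengths in m; the calibration is good to about 2 mm. A picture is of the moment at which its call begins: read the wrist's pose just before it. camera_params takes no time and is no camera call.
- job.hand_in(): hands the job in; it is judged then, once.
The state is a dict: "clock": time; "joint_pos": joint angles; "joint_velocities": joint speeds; "tau": joint torques, N m; "position": TCP position; "ee_rot": TCP orientation; "ft_force": force on the tool from outside, world axes, zero at the start; "torque": the same for the moment, N m; "grip_width": opening from 0.0 (shut) to 1.0 (fully open); "grasp_force": force on a finger pad.
Only numpy, scipy, OpenCV 4.12 (cv2) and the standard library are available. Lean on these libraries where they do the work, as an engineer would, in place of code of your own. Each camera call takes 0.05 s, during which the arm holds its last target. There are 200 camera calls.

## Working session

There is one attempt and no reset: what is moved stays moved. The work goes in short steps, Python scripts to look and compute and a shell command to move; the robot and the scene stay as the last step left them, time stands still between calls to the robot, and variables do not carry over. Pictures are saved under pics/ and viewed, at most 10 in all, crops included, and the job is handed in when it is done.

```bash
mkdir -p pics; cat > h.py <<'E'
import numpy as np, cv2
from workcell import manip, eyes, job
from scipy.spatial.transform import Rotation as R
def cam(n):
    o=manip.get_obs(); im,d=eyes.camera(n); p=eyes.camera_params(n)
    if n=='wrist':
        T=np.eye(4);T[:3,:3]=R.from_quat(o['ee_rot']).as_matrix();T[:3,3]=o['position'];T=T@p['hand_eye']
    else: T=np.array(p['world_from_camera'])
    np.savez('last_'+n,im=im,d=d,T=T,k=[p['fx'],p['fy'],p['cx'],p['cy']]); return im,d
def px(n,u,v,z=None):
    f=np.load('last_'+n+'.npz');fx,fy,cx,cy=f['k'];r=np.array([(u-cx)/fx,(v-cy)/fy,1.]);T=f['T']
    if z is None: s=f['d'][int(v),int(u)]
    else: s=(z-T[2,3])/(T[:3,:3]@r)[2]
    return (T[:3,:3]@(r*s)+T[:3,3]).round(4)
E
python3 - <<'E'
from h import *
for n in('top','scene'):
    im,d=cam(n); cv2.imwrite(f'pics/{n}0.png',cv2.resize(im[:,:,::-1],(800,600)))
o=manip.get_obs();print({k:np.round(o[k],3) for k in o})
E
```

```text
{'clock': np.float64(0.1), 'joint_pos': array([-1.138,  0.333, -0.065,  1.461,  0.022,  1.35 , -0.089]), 'joint_velocities': array([-0.001, -0.002, -0.001, -0.002, -0.002, -0.002,  0.001]), 'tau': array([ 1.0000e-03, -6.2674e+01,  4.8000e-02, -3.9243e+01,  1.6000e-02,
        7.0000e-03, -0.0000e+00]), 'position': array([0.275, 0.561, 0.231]), 'ee_rot': array([ 0.226,  0.974, -0.001, -0.   ]), 'ft_force': array([ 0.347,  1.493, -0.012]), 'torque': array([-0.003, -0.023,  0.045]), 'grasp_force': np.float64(0.0), 'grip_width': np.float64(0.998)}
```

View pics/top0.png

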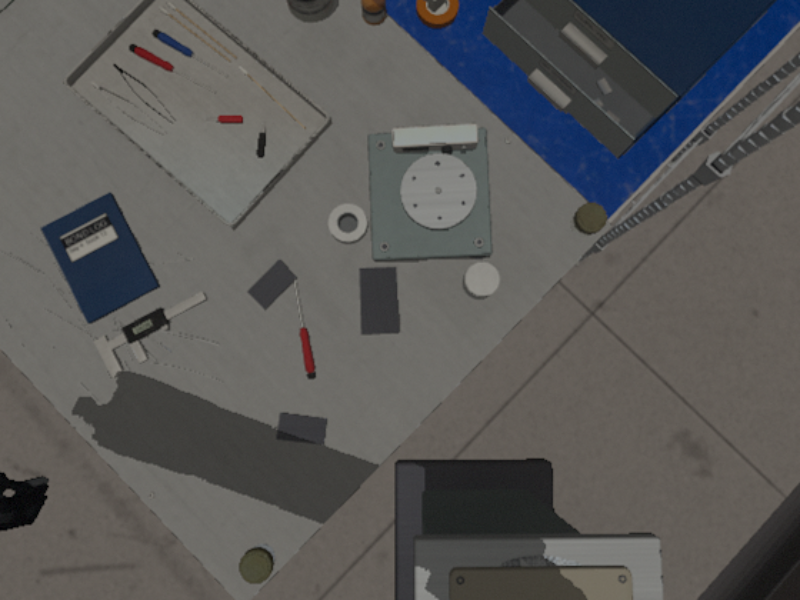

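View pics/scene0.png

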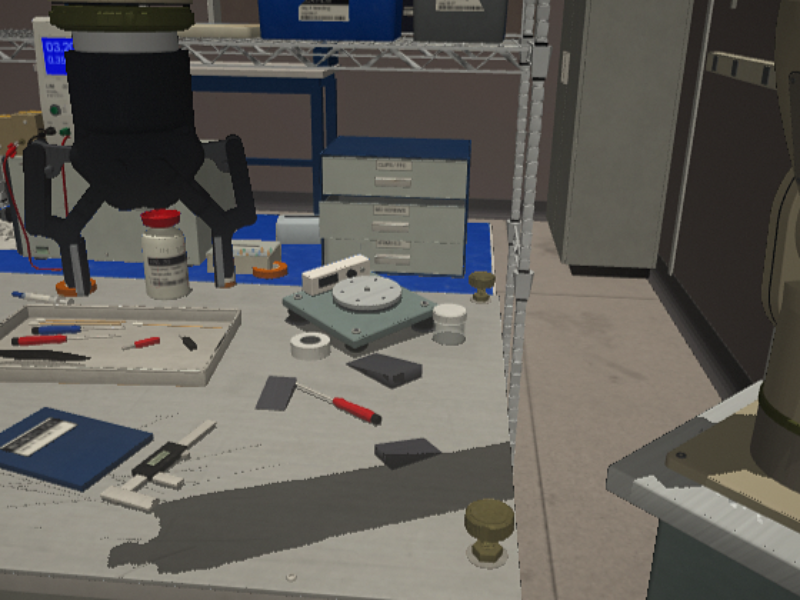

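The top view shows the table at about (430,195), the large wedge below it at (380,300), the jar at (481,280), the tape at (347,223) and the driver at (306,330). The two smaller wedges are at (272,284) and (302,428). I'll enlarge that area next.

```bash
python3 - <<'E'
from h import *
f=np.load('last_top.npz');im=f['im'][80:260,190:360]
cv2.imwrite('pics/crop.png',cv2.resize(im[:,:,::-1],None,fx=3.33,fy=3.33,interpolation=cv2.INTER_CUBIC))
print(f['T'].round(3),f['k'])
k=1.4286
for n,u,v,z in [('FLnut',384,246,.029),('FRnut',484,243,.038),('plateFL',373,259,.03),('plateFR',491,255,.04),('platen',438,190,.052),('jar',482,280,.045)]:
    print(n,px('top',u/k,v/k,z),px('top',u/k,v/k))
E
```

```text
[[-0.006 -0.991  0.131  0.352]
 [-1.     0.005 -0.009  0.19 ]
 [ 0.008 -0.131 -0.991  0.901]
 [ 0.     0.     0.     1.   ]] [471.19522463 471.19522463 275.83123534 204.12010556]
FLnut [0.528  0.1953 0.029 ] [0.5277 0.1953 0.0306]
FRnut [0.5297 0.0645 0.038 ] [0.5299 0.0643 0.0366]
plateFL [0.5105 0.2098 0.03  ] [0.5114 0.2099 0.0252]
plateFR [0.5133 0.0561 0.04  ] [0.5139 0.0556 0.0368]
platen [0.5971 0.1247 0.052 ] [0.5956 0.1251 0.0573]
jar [0.4797 0.0692 0.045 ] [0.4797 0.0692 0.0451]
```

View pics/crop.png

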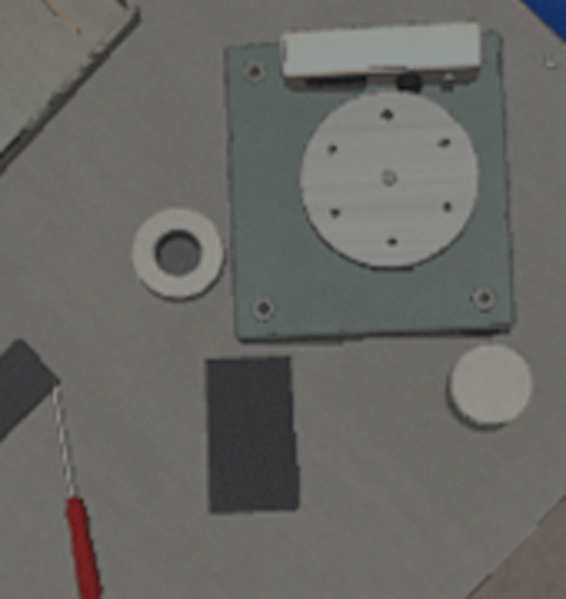

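```bash
python3 - <<'E'
from h import *
c=lambda x,y,z:px('top',190+(x+.5)/3.33-.5,80+(y+.5)/3.33-.5,z)
P={n:c(*a) for n,a in dict(tL=(207,360,.002),tR=(289,357,.002),bL=(211,513,.012),bR=(299,510,.012),FL=(263,308,.031),FR=(484,298,.037),RL=(255,71,.037),platen=(390,178,.053)).items()}
for n in P:print(n,P[n])
t=(P['tL']+P['tR'])/2;b=(P['bL']+P['bR'])/2
print('thin',t,'back',b,'len',np.linalg.norm((t-b)[:2]))
yaw=lambda v:np.arctan2(v[1],v[0])
w=yaw(t-b);a1=yaw(P['RL']-P['FL']);a2=yaw(P['FL']-P['FR'])-np.pi/2
e=yaw(P['bL']-P['bR'])-np.pi/2; e2=yaw(P['tL']-P['tR'])-np.pi/2
print('wedge yaw',w,e,e2,'table',a1,a2)
for a in(a1,(a1+a2)/2):
    x=np.array([np.cos(a),np.sin(a)]);y=np.array([-x[1],x[0]])
    for n in('FL','platen'):print(n,[(q[:2]-P[n][:2])@v for q in(t,b) for v in(x,y)])
E
```

```text
tL [0.503  0.2284 0.002 ]
tR [0.5045 0.1808 0.002 ]
bL [0.4134 0.2256 0.012 ]
bR [0.4149 0.1757 0.012 ]
FL [0.5277 0.1956 0.031 ]
FR [0.5317 0.0714 0.037 ]
RL [0.6645 0.1996 0.037 ]
platen [0.5966 0.1245 0.053 ]
thin [0.50375 0.2046  0.002  ] back [0.41415 0.20065 0.012  ] len 0.08968702526006747
wedge yaw 0.04405629548708145 0.030051070929485668 0.031502180115400735 table 0.029231437372220333 0.03219499099219947
FL [np.float64(-0.023676722895774792), np.float64(0.009696148354717729), np.float64(-0.11335389278976034), np.float64(0.008366599632317994)]
platen [np.float64(-0.09046922903614958), np.float64(0.08277953308399807), np.float64(-0.18014639893013512), np.float64(0.08144998436159834)]
FL [np.float64(-0.023662329380212548), np.float64(0.009731221316069816), np.float64(-0.1133413709175596), np.float64(0.008534555555397193)]
platen [np.float64(-0.0903464689686416), np.float64(0.08291349736260256), np.float64(-0.18002551050598864), np.float64(0.08171683160192993)]
```

```bash
python3 -m crank '[[[0,2.15,-3.84,-0.8,0,0,3.5],[0,2.15,-3.84,-0.8,0,0,3.5],[0,2.15,-3.84,-0.8,0,0,3.5],[0,2.15,-3.84,-0.8,0,0,3.5],[0,2.15,-3.84,-0.8,0,0,3.5],[0,2.15,-3.84,-0.8,0,0,3.5],[0,2.15,-3.84,-0.8,0,0,3.5],[0,2.15,-3.84,-0.8,0,0,3.5],[0,0,0,0,0,0,0],[0,0,0,0,0,0,0]]]' 20
python3 - <<'E'
from h import *
o=manip.get_obs();print(o['position'],o['ee_rot'],o['ft_force'])
im,d=cam('wrist'); cv2.imwrite('pics/w1.png',cv2.resize(im[:,:,::-1],(800,600)))
E
```

```text
clock: 1.35
position: [0.4467, 0.2545, 0.1673]
ee_rot: [-0.016, 1.0, 0.0, -0.0]
ft_force: [0.2, 1.7, 0.5]
grip_width: 0.001
grasp_force: 0.0
[0.44672717 0.25454763 0.16725601] [-1.63115330e-02  9.99866924e-01  1.50908437e-04 -2.12152012e-04] [0.15214919 1.73220352 0.4745283 ]
```

View pics/w1.png

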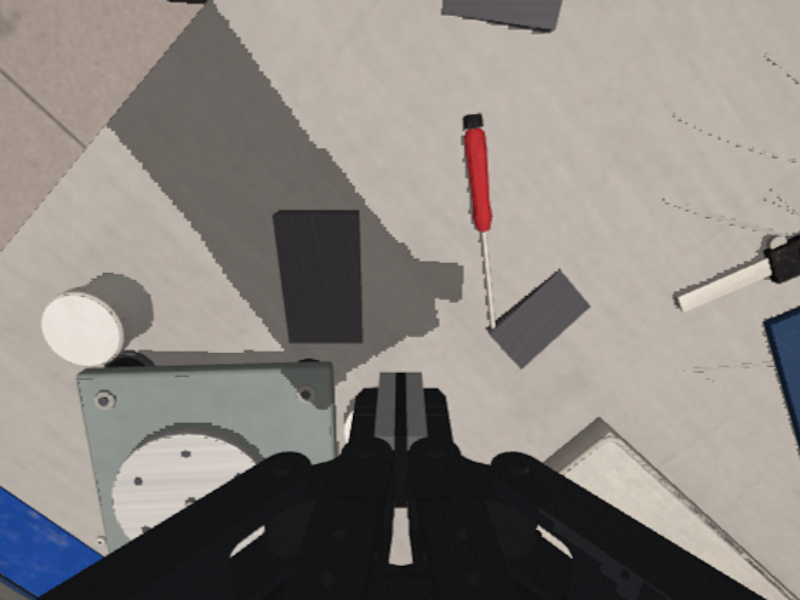

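The wrist view shows the wedge with its thin edge at (289,343)-(362,342) and its back at (275,212)-(359,211). The nut on the short corner is at (307,393), and the short foot is dark at about (308,361).

```bash
python3 - <<'E'
from h import *
k=1/1.4286
for n,u,v,z in [('tR',289,343,.002),('tL',362,342,.002),('bR',275,212,.018),('bL',359,211,.018),('nut',307,393,.031),('FRnut',104,400,.040),('foot',308,361,.012)]:
    print(n,px('wrist',u*k,v*k,z))
f=np.load('last_wrist.npz');im=f['im'][120:300,160:280]
cv2.imwrite('pics/w1c.png',cv2.resize(im[:,:,::-1],None,fx=3.3,fy=3.3,interpolation=cv2.INTER_CUBIC))
E
```

```text
tR [0.5055 0.1802 0.002 ]
tL [0.5031 0.2297 0.002 ]
bR [0.4137 0.179  0.018 ]
bL [0.4115 0.2284 0.018 ]
nut [0.5265 0.1969 0.031 ]
FRnut [0.5302 0.0726 0.04  ]
foot [0.5135 0.1946 0.012 ]
```

```bash
python3 -m crank '[[[0,0,0,-4,0,0,0],[0,0,0,-4,0,0,0],[0,0,0,-4,0,0,0],[0,0,0,-3,0,0,0],[0,0,0,-1.2,0,0,0],[0,0,0,0,0,0,0],[0,0,-0.4,0,0,0,0],[0,0,-0.4,0,0,0,0],[0,0,-0.2,0,0,0,0],[0,0,-0.2,0,0,0,0],[0,0,-0.2,0,0,0,0],[0,0,-0.2,0,0,0,0],[0,0,-0.2,0,0,0,0],[0,0,-0.2,0,0,0,0],[0,0,-0.2,0,0,0,0],[0,0,0,0,0,0,0]]]'
python3 - <<'E'
from h import *
im,d=cam('top'); cv2.imwrite('pics/t2.png',cv2.resize(im[80:260,190:360,::-1],None,fx=3.33,fy=3.33,interpolation=cv2.INTER_CUBIC))
E
```

```text
clock: 3.4
position: [0.4471, 0.2318, 0.0053]
ee_rot: [-0.016, 1.0, -0.0, -0.0]
ft_force: [0.7, -0.0, 0.3]
grip_width: 0.001
grasp_force: 0.1
```

View pics/t2.png

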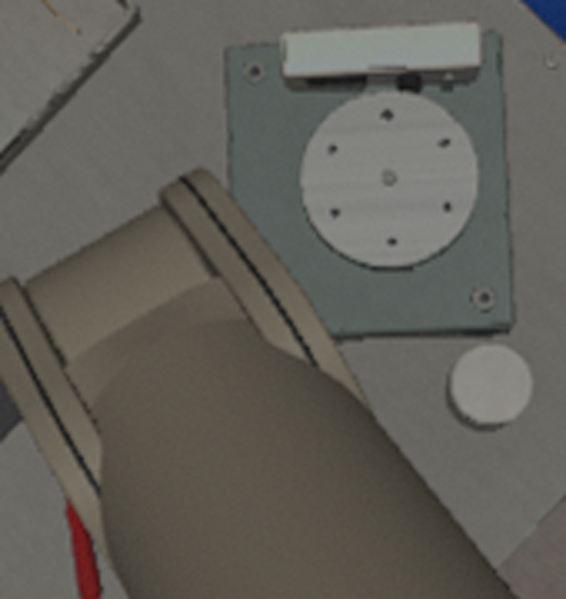

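The arm hides the wedge in this top view. I'll back off, rise and look with the wrist camera.

```bash
python3 -m crank '[[[0,0,1.2,0,0,0,0],[0,0,1,4,0,0,0],[0,0.5,0,4.5,0,0,0],[0,0.5,0,4.5,0,0,0],[0,0,0,3,0,0,0],[0,0,0,0,0,0,0],[0,0,0,0,0,0,0]]]'
python3 - <<'E'
from h import *
im,d=cam('wrist'); cv2.imwrite('pics/w2.png',cv2.resize(im[100:310,140:400,::-1],None,fx=2.8,fy=2.8,interpolation=cv2.INTER_CUBIC))
E
```

```text
clock: 4.32
position: [0.4566, 0.2544, 0.1646]
ee_rot: [-0.017, 1.0, -0.0, -0.0]
ft_force: [-0.3, -0.1, -0.5]
grip_width: 0.006
grasp_force: 0.0
```

View pics/w2.png

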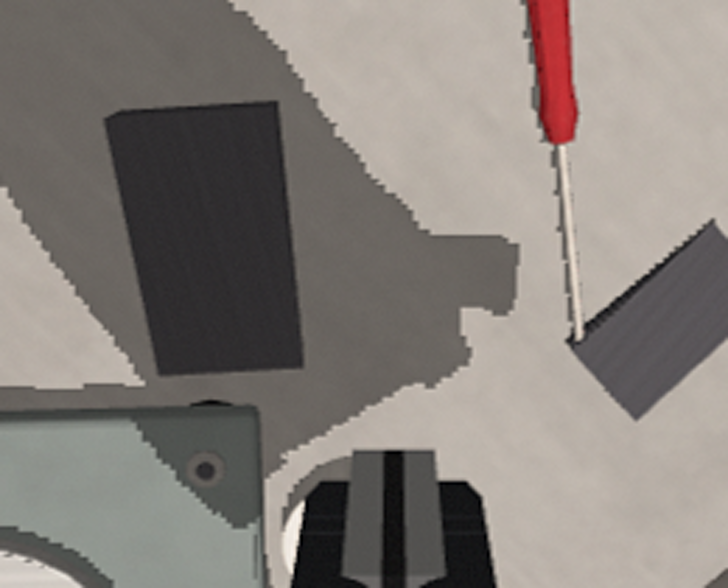

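```bash
python3 - <<'E'
from h import *
c=lambda x,y,z:px('wrist',140+(x+.5)/2.8-.5,100+(y+.5)/2.8-.5,z)
P=[c(158,376,.002),c(303,368,.002),c(107,115,.018),c(278,102,.018),c(206,470,.031)]
t=(P[0]+P[1])/2;b=(P[2]+P[3])/2
for p in P:print(p)
v=t-b;print('thin',t,'back',b,np.arctan2(v[1],v[0]),[np.arctan2(*(P[i+1]-P[i])[[0,1]])*-1 for i in(0,2)],np.linalg.norm(v[:2]))
foot=np.array([.5305,.1935]);y=v[:2]/np.linalg.norm(v[:2]);print('foot lateral vs axis',(foot-t[:2])@[-y[1],y[0]],'ahead',(foot-t[:2])@y)
E
```

```text
[0.5079 0.1749 0.002 ]
[0.5033 0.2243 0.002 ]
[0.4173 0.1676 0.018 ]
[0.4118 0.218  0.018 ]
[0.5273 0.1959 0.031 ]
thin [0.5056 0.1996 0.002 ] back [0.41455 0.1928  0.018  ] 0.0745458459735987 [np.float64(0.0928496647225511), np.float64(0.10869686646445874)] 0.09130357331452046
foot lateral vs axis -0.007937531617776702 ahead 0.024376537732352214
```

```bash
python3 -m crank '[[[0,0.7,0,-4,0,0,0],[0,0.7,0,-4,0,0,0],[0,0.7,0,-4,0,0,0],[0,0,0,-3,0,0,0],[0,0,0,-1,0,0,0],[0,0,0,0,0,0,0],[0,0,-0.5,0,0,0,0],[0,0,-0.5,0,0,0,0],[0,0,-0.3,0,0,0,0],[0,0,-0.25,0,0,0,0],[0,0,-0.25,0,0,0,0],[0,0,-0.25,0,0,0,0],[0,0,-0.25,0,0,0,0],[0,0,-0.2,0,0,0,0],[0,0,0,0,0,0,0],[0,0,1.2,0,0,0,0],[0,0,1,4,0,0,0],[0,-0.5,0,4.5,0,0,0],[0,-0.5,0,4.5,0,0,0],[0,-1,0,3,0,0,0]]]'
python3 -m crank '[[[0,0,0,0,0,0,0]]]'
python3 - <<'E'
from h import *
im,d=cam('wrist'); cv2.imwrite('pics/w3.png',cv2.resize(im[100:310,140:400,::-1],None,fx=2.8,fy=2.8,interpolation=cv2.INTER_CUBIC))
E
```

```text
clock: 6.88
position: [0.4584, 0.2523, 0.1677]
ee_rot: [-0.017, 1.0, 0.001, 0.001]
ft_force: [-0.4, 0.5, -0.9]
grip_width: 0.001
grasp_force: 0.0
clock: 7.0
position: [0.4586, 0.253, 0.168]
ee_rot: [-0.017, 1.0, 0.002, 0.002]
ft_force: [0.8, 0.1, 0.1]
grip_width: -0.001
grasp_force: 0.0
```

View pics/w3.png

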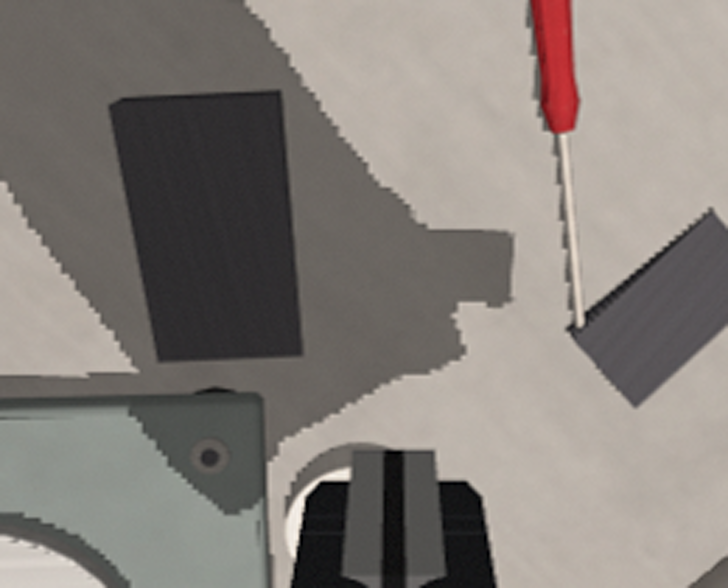

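The wedge has moved only a little: thin end (158,362)-(302,355), back (110,103)-(281,91), nut (209,457).

```bash
cat > m.py <<'E'
from h import *
def rep(*q):
    c=lambda x,y,z:px('wrist',140+(x+.5)/2.8-.5,100+(y+.5)/2.8-.5,z)
    P=[c(*a,z) for a,z in zip(q,(.002,.002,.018,.018,.031))]
    t=(P[0]+P[1])/2;b=(P[2]+P[3])/2
    for p in P:print(p)
    v=t-b;print('thin',t,'back',b,np.arctan2(v[1],v[0]),[np.arctan2(*(P[i+1]-P[i])[[0,1]])*-1 for i in(0,2)])
    foot=P[4][:2]+[.0026,-.0024];y=v[:2]/np.linalg.norm(v[:2]);print('foot lateral vs axis',(foot-t[:2])@[-y[1],y[0]],'ahead',(foot-t[:2])@y)
E
python3 -c "
from m import *
rep((158,362),(302,355),(110,103),(281,91),(209,457))"
```

```text
[0.507  0.1735 0.002 ]
[0.5027 0.2229 0.002 ]
[0.4169 0.167  0.018 ]
[0.4116 0.2177 0.018 ]
[0.5271 0.1955 0.031 ]
thin [0.50485 0.1982  0.002  ] back [0.41425 0.19235 0.018  ] 0.06448002525679757 [np.float64(0.0868256901782082), np.float64(0.10415817922776241)]
foot lateral vs axis -0.006690620136833305 ahead 0.02446973849849243
```

```bash
python3 -m crank '[[[0,0.8,0,-4,0,0,0],[0,0.8,0,-4,0,0,0],[0,0.6,0,-4,0,0,0],[0,0,0,-3,0,0,0],[0,0,0,-1.3,0,0,0],[0,0,0,0,0,0,0],[0,0,-0.5,0,0,0,0],[0,0,-0.5,0,0,0,0],[0,0,-0.5,0,0,0,0],[0,0,-0.25,0,0,0,0],[0,0,-0.25,0,0,0,0],[0,0,-0.25,0,0,0,0],[0,0,-0.25,0,0,0,0],[0,0,-0.25,0,0,0,0],[0,0,-0.25,0,0,0,0],[0,0,0,0,0,0,0]]]'
python3 -m crank '[[[0,0,1.3,0,0,0,0],[0,0,1.5,4,0,0,0],[0,-0.6,0,4.5,0,0,0],[0,-0.6,0,4.5,0,0,0],[0,-1,0,3,0,0,0],[0,0,0,0,0,0,0],[0,0,0,0,0,0,0]]]'
python3 - <<'E'
from h import *
im,d=cam('wrist'); cv2.imwrite('pics/w4.png',cv2.resize(im[100:310,140:400,::-1],None,fx=2.8,fy=2.8,interpolation=cv2.INTER_CUBIC))
E
```

```text
clock: 9.05
position: [0.4801, 0.2208, 0.0023]
ee_rot: [-0.016, 1.0, -0.0, -0.0]
ft_force: [0.3, 0.5, 0.9]
grip_width: -0.0
grasp_force: 0.0
clock: 9.93
position: [0.4578, 0.2494, 0.1618]
ee_rot: [-0.017, 1.0, -0.0, -0.0]
ft_force: [-0.5, -0.2, -0.4]
grip_width: 0.006
grasp_force: 0.0
```

View pics/w4.png

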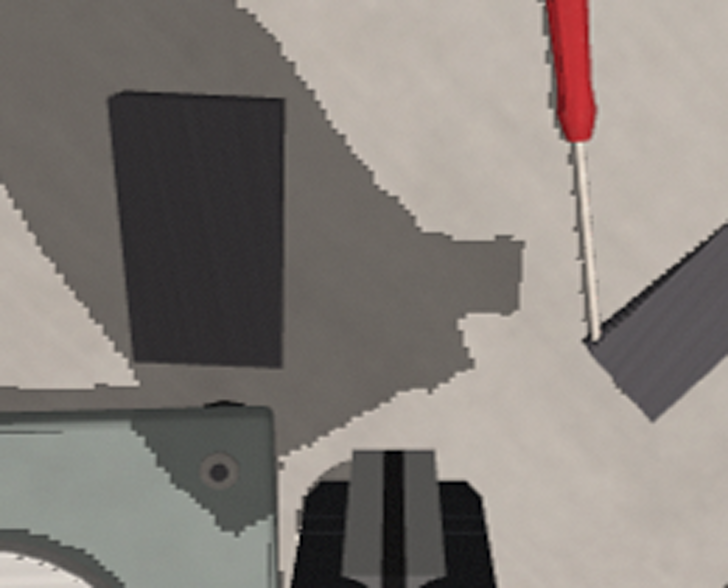

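The wedge is now nearly in line: thin end (134,361)-(281,367), back (109,97)-(285,98), nut (219,471).

```bash
python3 -c "
from m import *
rep((134,361),(281,367),(109,97),(285,98),(219,471))"
```

```text
[0.5026 0.1629 0.002 ]
[0.5032 0.2123 0.002 ]
[0.4128 0.1644 0.018 ]
[0.4113 0.2155 0.018 ]
[0.5271 0.1957 0.031 ]
thin [0.5029 0.1876 0.002 ] back [0.41205 0.18995 0.018  ] -0.02586104665069287 [np.float64(-0.01214515179691081), np.float64(0.029345780584308916)]
foot lateral vs axis 0.00639109284275495 ahead 0.026643647127885643
```

```bash
python3 -m crank '[[[2,-3,-2,-1,0,0,0],[2,-3,-2,-2,0,0,0],[2,-2.5,-2,-4,0,0,0],[2,0,0,-4,0,0,0],[2,0,0,-3.5,0,0,0],[2,0,0,-1.3,0,0,0],[2,0,0,0,0,0,0],[2,0,0,0,0,0,0]]]'
```

```text
clock: 10.98
position: [0.3738, 0.1895, 0.0053]
ee_rot: [-0.016, 1.0, 0.0, 0.001]
ft_force: [0.4, 0.3, -0.1]
grip_width: 0.233
grasp_force: 0.0
```

```bash
python3 -m crank '[[[2,1,0.03,-0.1,0,0,0],[2,1,0.03,0,0,0,0],[2,0.5,0.02,0,0,0,0],[2,0.3,0.01,0,0,0,0],[2,0.3,0.01,0,0,0,0],[2,0.3,0.01,0,0,0,0],[2,0.3,0.01,0,0,0,0],[2,0.3,0.01,0,0,0,0],[2,0.3,0.01,0,0,0,0]]]'
python3 -m crank '[[[2,0.25,0.01,0,0,0,0],[2,0.25,0.01,0,0,0,0],[2,0.25,0.01,0,0,0,0],[2,0,0,0,0,0,0]]]'
python3 - <<'E'
from h import *
im,d=cam('scene'); cv2.imwrite('pics/s1.png',cv2.resize(im[170:300,150:350,::-1],None,fx=4,fy=4,interpolation=cv2.INTER_CUBIC))
E
```

```text
clock: 12.1
position: [0.4163, 0.1905, 0.0033]
ee_rot: [-0.017, 1.0, 0.0, -0.0]
ft_force: [-1.2, -0.6, -1.0]
grip_width: 0.233
grasp_force: 0.3
clock: 12.6
position: [0.4208, 0.1905, 0.0027]
ee_rot: [-0.017, 1.0, -0.001, -0.003]
ft_force: [-13.4, -0.3, 7.7]
grip_width: 0.228
grasp_force: 6.4
```

View pics/s1.png

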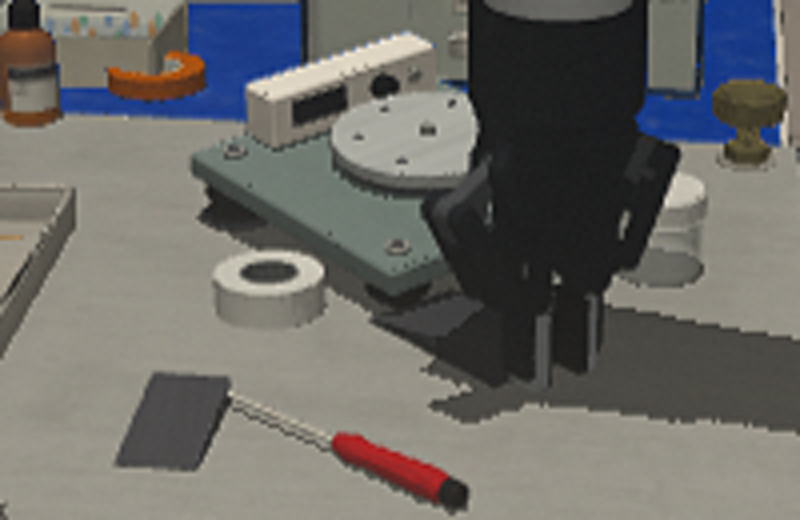

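The wedge's thin end, at about (400,320), has reached the short foot, and the push is at 13 N. I'll keep pushing.

```bash
python3 -m crank '[[[2,0.25,0.01,0.1,0,0,0],[2,0.25,0.01,0,0,0,0],[2,0.25,0.01,0,0,0,0],[2,0.25,0.01,0,0,0,0],[2,0.25,0.01,0,0,0,0],[2,0.25,0.01,0,0,0,0],[2,0.25,0.01,0,0,0,0],[2,0.25,0.01,0,0,0,0]]]'
python3 -m crank '[[[2,0.25,0.01,0,0,0,0],[2,0.25,0.01,0,0,0,0],[2,0.25,0.01,0,0,0,0],[2,0.25,0.01,0,0,0,0],[2,0.2,0.01,0,0,0,0],[2,0,0,0,0,0,0]]]'
```

```text
clock: 13.65
position: [0.4408, 0.1909, 0.0031]
ee_rot: [-0.017, 1.0, -0.001, -0.003]
ft_force: [-9.1, -1.0, -1.6]
grip_width: 0.232
grasp_force: 4.5
clock: 14.4
position: [0.4535, 0.1915, 0.0032]
ee_rot: [-0.017, 1.0, -0.001, -0.002]
ft_force: [-5.9, 0.1, -2.9]
grip_width: 0.236
grasp_force: 3.1
```

```bash
python3 -m crank '[[[2,0.2,0.01,0,0,0,0],[2,0.2,0.01,0,0,0,0],[2,0.2,0.01,0,0,0,0],[2,0.15,0,0,0,0,0],[2,0,0,0,0,0,0]]]'
python3 -m crank '[[[2,0.15,0,0,0,0,0],[2,0.15,0,0,0,0,0],[2,0,0,0,0,0,0]]]'
```

```text
clock: 15.02
position: [0.4609, 0.1918, 0.0031]
ee_rot: [-0.017, 1.0, -0.001, -0.002]
ft_force: [-5.8, 0.4, -3.5]
grip_width: 0.23
grasp_force: 3.0
clock: 15.4
position: [0.4639, 0.1918, 0.0031]
ee_rot: [-0.017, 1.0, -0.001, -0.002]
ft_force: [-6.5, -1.0, -3.0]
grip_width: 0.236
grasp_force: 3.0
```

```bash
python3 -m crank '[[[2,0.15,0,0,0,0,0],[2,0.15,0,0,0,0,0],[2,0,0,0,0,0,0]]]'
python3 -m crank '[[[2,0.15,0,0,0,0,0],[2,0.1,0,0,0,0,0],[2,0,0,0,0,0,0]]]'
```

```text
clock: 15.78
position: [0.4669, 0.1918, 0.0031]
ee_rot: [-0.017, 1.0, -0.001, -0.002]
ft_force: [-6.3, 0.2, -3.2]
grip_width: 0.234
grasp_force: 2.9
clock: 16.15
position: [0.4686, 0.1918, 0.0028]
ee_rot: [-0.017, 1.0, -0.001, -0.003]
ft_force: [-8.1, -0.2, -3.5]
grip_width: 0.234
grasp_force: 4.1
```

```bash
python3 -m crank '[[[2,0.1,0,0,0,0,0],[2,0.1,0,0,0,0,0],[2,0,0,0,0,0,0]]]'
```

```text
clock: 16.52
position: [0.469, 0.1918, 0.0028]
ee_rot: [-0.017, 1.0, -0.001, -0.005]
ft_force: [-17.5, -1.2, 5.9]
grip_width: 0.234
grasp_force: 8.4
```

```bash
python3 -m crank '[[[2,0.1,0,0,0,0,0],[2,0,0,0,0,0,0]]]'
```

```text
clock: 16.77
position: [0.4692, 0.1918, 0.0028]
ee_rot: [-0.017, 1.0, -0.001, -0.005]
ft_force: [-20.5, -2.3, 11.0]
grip_width: 0.235
grasp_force: 10.6
```

```bash
python3 -m crank '[[[2,0.1,0,0,0,0,0],[2,0,0,0,0,0,0]]]'
python3 -m crank '[[[2,-0.5,0,0,0,0,0],[2,-1,0,0,0,0,0],[2,-1.5,0,0.5,0,0,0],[0,-1,0,4,0,0,0],[0,0,0,4.5,0,0,0],[0,2,1,4.5,0,0,0],[0,4,1,1,0,0,0],[0,0,0,0,0,0,0],[0,0,0,0,0,0,0]]]'
python3 - <<'E'
from h import *
print(manip.get_obs()['position'])
im,d=cam('wrist'); cv2.imwrite('pics/w5.png',cv2.resize(im[:,:,::-1],(800,600)))
E
```

```text
clock: 17.02
position: [0.4694, 0.1919, 0.0028]
ee_rot: [-0.017, 1.0, -0.001, -0.006]
ft_force: [-24.8, -1.3, 15.3]
grip_width: 0.236
grasp_force: 12.7
clock: 18.15
position: [0.4947, 0.2121, 0.1491]
ee_rot: [-0.016, 1.0, -0.0, -0.0]
ft_force: [-0.7, -0.3, -0.4]
grip_width: -0.003
grasp_force: 0.0
[0.49465898 0.21211435 0.14905221]
```

View pics/w5.png

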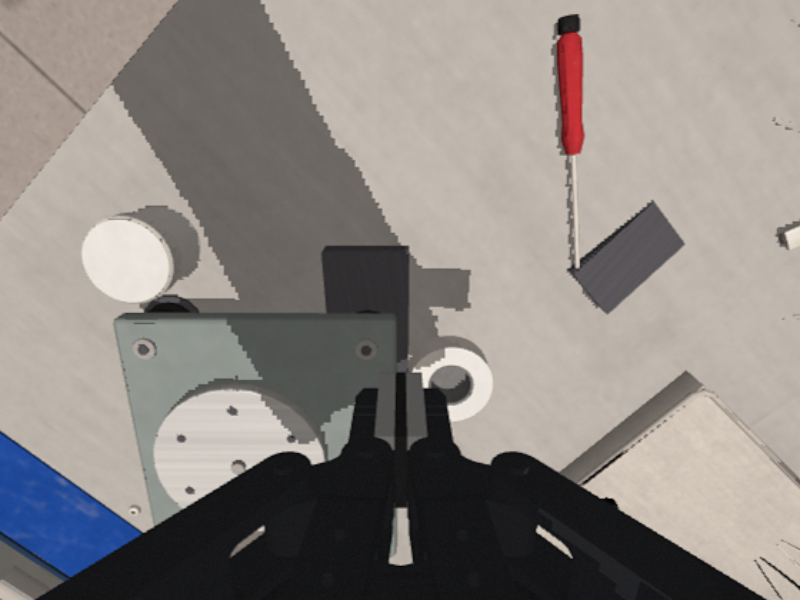

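The wedge is under the foot: its back runs along (324,249)-(408,248) and the foot shows at (368,312), near its middle. The nut is at (366,350). Now I'll check that the table is level.

```bash
python3 - <<'E'
from h import *
k=1/1.4286
for n,u,v,z in [('nut',366,350,.041),('FR',144,349,.041),('bR',324,249,.018),('bL',408,248,.018)]: print(n,px('wrist',u*k,v*k,z))
Q=np.array([px('wrist',u*k,v*k) for u,v in [(340,330),(345,365),(380,335),(300,335),(250,340),(200,335),(170,365),(140,375),(150,400),(290,350)]])
c=np.linalg.lstsq(np.c_[Q[:,:2],np.ones(len(Q))],Q[:,2],rcond=None)[0];print('slopes',c,Q[:,2])
E
```

```text
nut [0.5295 0.1934 0.041 ]
FR [0.533  0.0702 0.041 ]
bR [0.4784 0.1676 0.018 ]
bL [0.4763 0.215  0.018 ]
slopes [0.0090793  0.00948898 0.03180871] [0.0382 0.0389 0.0383 0.0375 0.0383 0.0379 0.0373 0.0373 0.0376 0.0378]
```

```bash
python3 -m crank '[[[0,1.75,-0.95,-2,0,0,0],[0,1.75,-0.95,-3,0,0,0],[0,0,0,-3,0,0,0],[0,0,0,-2,0,0,0],[0,0,0,0,0,0,0],[0,0,0,-0.3,0,0,0],[0,0,0,0,0,0,0]]]'
```

```text
clock: 19.08
position: [0.5309, 0.1936, 0.0472]
ee_rot: [-0.017, 1.0, 0.0, 0.001]
ft_force: [-0.1, -0.2, 0.1]
grip_width: -0.001
grasp_force: 0.0
```

```bash
python3 -m crank '[[[0,0,0,-0.2,0,0,0],[0,0,0,-0.2,0,0,0],[0,0,0,-0.15,0,0,0],[0,0,0,-0.1,0,0,0],[0,0,0,0,0,0,0]]]'
python3 -m crank '[[[0,0,0,-0.1,0,0,0],[0,0,0,0,0,0,0]]]'
```

```text
clock: 19.7
position: [0.5312, 0.1938, 0.044]
ee_rot: [-0.016, 1.0, 0.001, 0.0]
ft_force: [-18.0, -6.0, 44.1]
grip_width: -0.004
grasp_force: 21.9
clock: 19.95
position: [0.5312, 0.1938, 0.0438]
ee_rot: [-0.016, 1.0, 0.001, 0.0]
ft_force: [-21.0, -7.7, 53.3]
grip_width: 0.004
grasp_force: 26.7
```

The corner stood firm under 53 N, moving only 0.2 mm. I'll let go and check by depth that the wedge and table stayed put.

```bash
python3 -m crank '[[[0,0,0,0.3,0,0,0],[0,0,0,1,0,0,0],[0,-1.75,0.95,3,0,0,0],[0,-1.75,0.95,3,0,0,0],[0,0,0,3.2,0,0,0],[0,0,0,0,0,0,0],[0,0,0,0,0,0,0]]]'
python3 - <<'E'
from h import *
a=np.load('last_wrist.npz');print(manip.get_obs()['position'])
im,d=cam('wrist');k=1/1.4286
Q=np.array([px('wrist',u*k,v*k) for u,v in [(340,330),(345,365),(380,335),(300,335),(250,340),(200,335),(170,365),(140,375),(150,400),(290,350)]])
print(np.linalg.lstsq(np.c_[Q[:,:2],np.ones(len(Q))],Q[:,2],rcond=None)[0],Q[:,2])
T=lambda i:cv2.cvtColor(i,cv2.COLOR_RGB2GRAY)[160:265,210:300]
for n,(v0,v1,u0,u1) in dict(wedge=(165,215,222,292),nut=(236,255,245,268),fixed=(130,250,380,490)).items():
    r=cv2.matchTemplate(im[v0-15:v1+15,u0-15:u1+15],a['im'][v0:v1,u0:u1],cv2.TM_CCOEFF_NORMED);m=cv2.minMaxLoc(r);print(n,m[1],np.array(m[3])-15)
E
```

```text
clock: 20.82
position: [0.4954, 0.2121, 0.1434]
ee_rot: [-0.016, 1.0, -0.0, -0.0]
ft_force: [-0.8, -0.9, -0.7]
grip_width: 0.003
grasp_force: 0.0
[0.49542922 0.21210489 0.14335523]
[-0.00069988  0.00010111  0.03863953] [0.0379 0.0383 0.0384 0.0388 0.0375 0.0384 0.0388 0.0381 0.0381 0.0385]Traceback (most recent call last):
  File "<stdin>", line 8, in <module>
    return format.read_array(
           ~~~~~~~~~~~~~~~~~^
        bytes,
        ^^^^^^
    ...<2 lines>...
        max_header_size=self.max_header_size
        ^^^^^^^^^^^^^^^^^^^^^^^^^^^^^^^^^^^^
    )
    ^
    data = _read_bytes(fp, read_size, "array data")
    r = fp.read(size - len(data))
    data = self._read1(n)
    self._update_crc(data)
    ~~~~~~~~~~~~~~~~^^^^^^
    raise BadZipFile("Bad CRC-32 for file %r" % self.name)
zipfile.BadZipFile: Bad CRC-32 for file 'im.npy'
```

```bash
python3 -c "
from workcell import job
print(job.hand_in())"
```

```text
the job is handed in; nothing more can be done
None
```

I handed the job in at about 21 s: the wedge jammed under the short foot at about 25 N, the corner moved only 0.2 mm under a 53 N press, and after letting go the table measured level by depth. I didn't confirm the wedge's position after the press because that check failed, and the jar, tape roll and screwdriver were never touched.

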